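# Check the treadle and snap the battery cover onto an effects unit

### The arm

A 6-joint arm with a two-finger parallel gripper is mounted at the origin on the work surface. World frame = base frame: x ahead of the robot, y to its left, z up, the work surface at z = 0. Lengths are in mm, angles in rad, forces in N, time in s.
With the tool pointing down it reaches from about 275 to 1000 mm from the base axis. Payload 8.4 kg.
Tool frame: the origin (TCP) lies midway between the tips of the shut fingers; the grasp point (between the pads) lies 19 mm behind it; z points along the fingers, y is the line along which they close (so a half turn about z gives the same grasp; the last joint's range is limited). The gripper opens to 85 mm and grips with 20 to 120 N. Pads are 22 mm wide; open, the fingers measure 114 mm over their backs; the gripper's body (76 mm by 85 mm) begins 54 mm behind the grasp point. The pads swing forward as they close: fully open they stand 13 mm farther back than shut.
Start: joints at [-1.292, 0.353, 1.633, -0, 1.155, -0.002], TCP at [173.201, -600.524, 231.281] pointing down, gripper open.
Joint ranges: [-2.63, 2.63], [-0.92, 2.1], [0.06, 2.66], [-1.3, 4.44], [0, 2.69], [-3.02, 3.02]. Speed limits (rad/s): [2.22, 2.22, 2.79, 3.14, 3.14, 3.14].

### API

Orientations are given as [roll, pitch, yaw] about the fixed x, y, z axes, in that order (R = Rz(yaw) Ry(pitch) Rx(roll)).
In Python, from rig import r gives the robot as it stands.
- The arm moves only by the shell command python3 -m inch 'ROWS' [OPENING] [FORCE]. ROWS is JSON, a list that holds one entry, the list of rows, each a list of 6 numbers: the shift along the tool's x, y, z scaled (see below), then the turn, a rotation vector about the tool's x, y, z scaled (see below). In form: [[[tx, ty, tz, wx, wy, wz], ...]]. A call has 1 to 8 rows; each row is the pose to reach, as a shift and turn from the pose commanded when the call began, along the tool's axes at that moment, turning the shorter way round; what a row does not reach only later rows make up. The controller multiplies each number of a shift by 20 cm and each number of a turn by pi rad. A row lasts 1/12 s, in which the tool goes at most 41.7 mm and 7.16 degrees, less where a joint would pass 70% of its speed; a pose out of reach is approached as far as the arm can. A call with a number of a shift or a turn outside -1 to 1 is refused whole. A call with a gripper value outside its range is refused whole. OPENING is the gripper's target within -1 to 1 (fully open at 1, half-way at 0, shut at -1), set as the call begins (- or left out, the last holds). The fingers move at their own pace and stop on an object; FORCE is the grip in N (left out, the last holds). Time passes only in rows, so rows that repeat a pose let the fingers close. It gives the time, the measured TCP pose, the force, the opening and the grip force at its end, in the units of the state.
- r.sense(): the state, without advancing time (a new reading comes with each control period).
- r.grab_frame(name): name is "scene" or "top"; returns the picture (480x640x3 uint8, red, green, blue); there is no depth.
- r.camera_info(name): a dict with "K" (3x3 intrinsics, pixels), "distortion" ([k1, k2, p1, p2, k3] as OpenCV has them; the pictures are not rectified), "rvec" (rotation vector, rad) and "tvec" (3), from world to camera coordinates, as OpenCV has them. Camera axes: x right, y down, z forward; pixel columns grow to the right and rows downward; lengths in mm; the calibration is good to about 2 mm. A picture is of the moment at which its call begins. camera_info takes no time and is no camera call.
- r.sign_off(): hands the job in; it is judged then, once.
The state is a dict: "clock": time; "qpos": joint angles; "qvel": joint speeds; "joint_efforts": joint torques, N m; "eef_pos": TCP position; "tcp_rot": TCP orientation; "contact_force": force on the tool from outside, world axes, zero at the start; "wrist_torque": the same for the moment, N m; "opening": opening from 0.0 (shut) to 1.0 (fully open); "grasp_force": force on a finger pad.
Only numpy, scipy, OpenCV 4.12 (cv2) and the standard library are available. Lean on these libraries where they do the work, as an engineer would, in place of code of your own. Each camera call takes 0.05 s, during which the arm holds its last target. There are 200 camera calls.

### The job

The guitar effects unit on the bench has a fresh battery: first push its sprung treadle all the way down to its stop and let it spring right back up. Then take the loose dark battery cover by its grip rib, put it over the open battery well the right way up and press it down until it snaps home, flat on the unit all round. Finish while still holding the cover pressed down firmly with the gripper (about 10 N), and leave the other things on the bench where they are.

Things in the scene. Friction and masses are not known exactly. Their poses are not given: they have to be found in the camera images.
- unit: guitar effects unit, a grey metal box 260 (x) x 290 (y) x 60 mm high, fixed to the bench. Origin: centre of its underside; own x points away from the robot at yaw 0, y left, z up. Treadle on its +y half, open battery well on its -y half; three control knobs, 18 mm across, 12 mm high, on the top face at x = +100 mm, y = -30, -70, -110 mm
- well (a point): centre of the battery well's mouth, level with the unit's top face (60 mm above the bench), at x = -10, y = -70 mm from the unit's origin; axes as the unit. Opening 78 mm (x) x 54 mm (y), 52 mm deep, a battery at the bottom. In the middle of each long wall (+y and -y) a round sprung catch sticks 7 mm into the opening, 6 mm below the top face
- treadle (a joint): treadle angle in rad: 0 = up at rest, 0.20 = down on its stop. Flat dark plate with rubber tread, 205 mm long, 84 wide, hinged at its far (+x) end about the unit's y axis (axis at x = 105, z = 77 mm, plate's middle at y = 78 mm, unit frame); at rest it rises towards the robot at 0.22 rad. A spring pushes it up, at the toe about 2.5 N at first and 6 N at the stop; let go, it springs back
- treadle_toe (a point): point on top of the tread near the treadle's free (toe) end, where to push, 175 mm from the hinge, 124 mm above the bench at rest and about 35 mm lower when down; moves with the treadle. With the treadle up its z axis leans 0.22 rad from the vertical
- cover: loose battery cover, dark grey plastic, about 60 g, standing upright on its skirt. Origin: centre of the skirt's underside; z up. Skirt 68 mm (x) long, 24 high, its two long sides widening from 32 mm at the bottom to a bead 46 mm wide 11 mm up. On it a plate 90 (x) x 68 (y) x 4 mm, underside 24 mm above the origin. Fits the well either way round, its x axis along the unit's x axis
- cover_rib (a point): middle of the top of the cover's grip rib, 50 mm above the cover's origin; axes as the cover. The rib stands on the middle of the plate: 16 mm thick (x), 44 mm long (y), 22 mm tall
- cover_plate (a point): middle of the underside of the cover's plate, 24 mm above the cover's origin; meets well when home. Going in, the skirt first touches the catches with this point 14 mm above well; pressing takes up to about 12 N, then suddenly drops some 7 mm above the well and the catches pull the cover home
- jar: bystander: closed amber glass jar 68 mm across, 85 mm high; origin under its centre
- driver: bystander: screwdriver lying on the bench; origin under its middle
- pickup: bystander: steel guitar pickup 38 x 84 x 18 mm; origin under its centre
- deck: the unit's right part (y = -145 to +20 mm), the flat-topped metal deck round the battery well on which the cover's plate comes to lie; fixed to the unit, same origin and axes as the unit
Things that resemble listed ones, but are neither listed nor needed, are in the scene too. Leave any green or purple look-alike of the cover alone.

How it is judged:
By the outcome, as a careful person would: the job done as asked, in the order asked, and still so for the second after the job is handed in, while the arm keeps its last pose, push and grip.
It also fails if it takes over 70 s, if anything falls off the work surface, if the arm or the gripper's body presses on something with over 40 N, if the wrist force passes 120 N, or if a joint passes its speed limit or range.

## Working session

There is one attempt and no reset: what is moved stays moved. The work goes in short steps, Python scripts to look and compute and a shell command to move; the robot and the scene stay as the last step left them, time stands still between calls to the robot, and variables do not carry over. Pictures are saved under pics/ and viewed, at most 10 in all, crops included, and the job is handed in when it is done.

```bash
mkdir -p pics; ls; python3 - <<'E'
from rig import r
import cv2
print(r.sense())
for n in("scene","top"):
    print(r.camera_info(n))
    cv2.imwrite(f"pics/{n}0.png",r.grab_frame(n)[:,:,::-1])
E
```

```text
pics
{'clock': 0.0, 'qpos': array([-1.29236681e+00,  3.53656684e-01,  1.63411832e+00,  2.93445122e-05,
        1.15521255e+00, -2.42497226e-03]), 'qvel': array([ 0.00038668, -0.00117928,  0.00236019, -0.00020363, -0.00023833,
       -0.00109129]), 'joint_efforts': array([-4.40208960e-04, -6.05254269e+01, -3.42071342e+01, -2.29026418e-04,
        9.15649754e-03,  3.52879658e-05]), 'eef_pos': array([ 173.09971008, -600.06019684,  230.56312082]), 'tcp_rot': array([-3.14019782e+00, -3.02126925e-05,  2.80842606e-01]), 'contact_force': array([ 0.04139024,  0.14802942, -0.56377571]), 'wrist_torque': array([0.02980392, 0.02664005, 0.01795336]), 'grasp_force': 0.0, 'opening': 1.0016501204738302}
{'K': array([[557.88735957,   0.        , 314.1583929 ],
       [  0.        , 557.88735957, 242.6727374 ],
       [  0.        ,   0.        ,   1.        ]]), 'distortion': array([-0.1471403,  0.       ,  0.       ,  0.       ,  0.       ]), 'rvec': array([ 0.87587542,  2.35169348, -1.23103588]), 'tvec': array([ 340.33901739, -156.12557255, 1663.58551791])}
{'K': array([[442.33741863,   0.        , 315.61510818],
       [  0.        , 442.33741863, 238.97915679],
       [  0.        ,   0.        ,   1.        ]]), 'distortion': array([0.01152704, 0.        , 0.        , 0.        , 0.        ]), 'rvec': array([ 2.10527947, -2.16954907,  0.16974826]), 'tvec': array([  69.06294477,  499.9784944 , 1023.71357139])}
```

View pics/scene0.png

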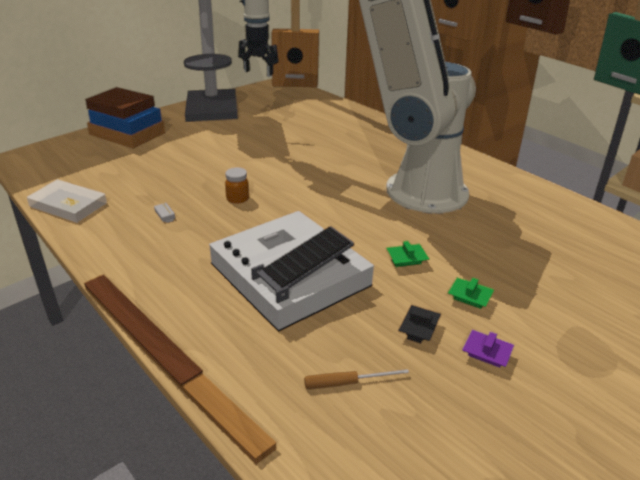

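View pics/top0.png

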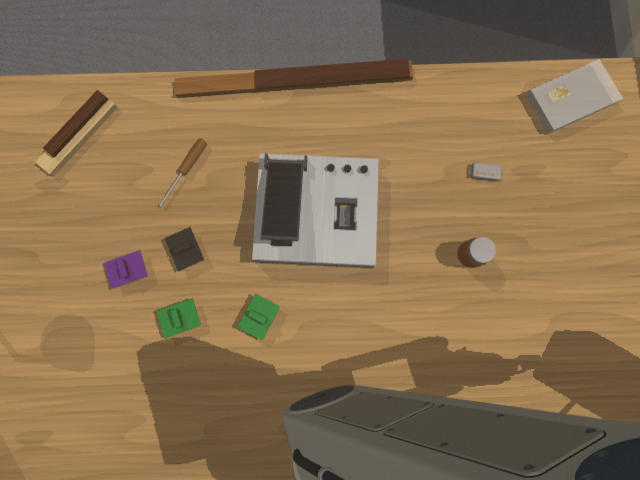

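The scene view shows the unit at (290,265) and the dark cover at (420,323). Candidates in the top view:
- dark cover (184,249)
- purple look-alike (126,269)
- green look-alikes (178,318) and (258,317)
- dark treadle (282,200), which is not a cover

The dark one fits the description. Next I'll measure it and check it in a crop.

```bash
cat > h.py <<'E'
import numpy as np, cv2
from rig import r
def ray(n,uv):
    c=r.camera_info(n); R=cv2.Rodrigues(c["rvec"])[0]
    p=cv2.undistortPoints(np.array(uv,float).reshape(-1,1,2),c["K"],c["distortion"])[:,0]
    return -R.T@c["tvec"], np.c_[p,np.ones(len(p))]@R
def plane(n,uv,z):
    o,d=ray(n,uv); return o+d*((z-o[2])/d[:,2])[:,None]
def proj(n,P):
    c=r.camera_info(n); return cv2.projectPoints(np.array(P,float).reshape(-1,1,3),c["rvec"],c["tvec"],c["K"],c["distortion"])[0][:,0]
def blobs(mask,x0,y0,x1,y1,amin=15):
    m=np.zeros(mask.shape,np.uint8); m[y0:y1,x0:x1]=mask[y0:y1,x0:x1]
    cs,_=cv2.findContours(m,cv2.RETR_EXTERNAL,cv2.CHAIN_APPROX_NONE)
    return sorted([c for c in cs if cv2.contourArea(c)>=amin],key=cv2.contourArea,reverse=True)
def crop(img,name,x0,y0,x1,y1,s):
    cv2.imwrite(name,cv2.resize(img[y0:y1,x0:x1,::-1],None,fx=s,fy=s,interpolation=cv2.INTER_CUBIC))
def rect(n,c,z):
    b=cv2.boxPoints(cv2.minAreaRect(c)); P=plane(n,b,z)[:,:2]
    e=P[1]-P[0],P[2]-P[1]
    return P.mean(0).round(1),[(round(np.linalg.norm(v),1),round(np.arctan2(v[1],v[0]),3)) for v in e]
E
python3 - <<'E'
from h import *
t=cv2.imread("pics/top0.png")[:,:,::-1]; s=cv2.imread("pics/scene0.png")[:,:,::-1]
g=t.max(2); 
dark=((g<75)*255).astype(np.uint8)
c=blobs(dark,155,220,212,280)[0]; print("cover",cv2.contourArea(c),rect("top",c,28))
hsv=cv2.cvtColor(t.copy(),cv2.COLOR_RGB2HSV)
grey=((hsv[...,1]<40)&(hsv[...,2]>110)).astype(np.uint8)*255
grey=cv2.morphologyEx(grey,cv2.MORPH_CLOSE,np.ones((3,3)))
c=blobs(grey,240,140,395,275)[0]; print("unit",cv2.contourArea(c),rect("top",c,60))
print(cv2.boxPoints(cv2.minAreaRect(c)))
for c in blobs(dark,322,158,374,178,8): 
    m=cv2.minEnclosingCircle(c); print("knob",m,plane("top",m[0],72)[0].round(1))
for c in blobs(dark,325,190,365,240,20): print("well",rect("top",c,60),cv2.boundingRect(c))
a=cv2.resize(t[215:285,145:225],(400,350),interpolation=2); b=cv2.resize(s[295:350,390:450],(382,350),interpolation=2)
d=cv2.resize(t[145:275,245:390],(390,350),interpolation=2); e=cv2.resize(s[205:325,205:375],(382,270),interpolation=2)
o=np.zeros((600,800,3),np.uint8); o=np.zeros((600,790,3),np.uint8)
o[:350,:400]=a;o[:350,400:782]=b
d=cv2.resize(d,(278,250));e=cv2.resize(e,(354,250));o[350:,:278]=d;o[350:,400:754]=e
cv2.imwrite("pics/c1.png",o[:,:,::-1])
E
```

```text
cover 905.5 (array([490.1, 374.4]), [(np.float64(66.7), np.float64(-1.182)), (np.float64(87.4), np.float64(-2.735))])
unit 9324.5 (array([573. ,  51.4]), [(np.float64(261.1), np.float64(-0.054)), (np.float64(299.8), np.float64(-1.652))])
[[251.73303 259.60635]
 [256.80994 152.99097]
 [379.9593  158.85522]
 [374.8824  265.4706 ]]
knob ((346.8333435058594, 168.1666717529297), 3.3748438358306885) [665.9 -25.7  72. ]
knob ((363.6428527832031, 169.07142639160156), 3.3580024242401123) [662.4 -65.8  72. ]
knob ((330.1666564941406, 167.5), 3.2060062885284424) [668.8  14.1  72. ]
well (array([552.8, -17.3]), [(np.float64(63.5), np.float64(-0.079)), (np.float64(46.0), np.float64(-1.646))]) (335, 203, 21, 27)
```

View pics/c1.png

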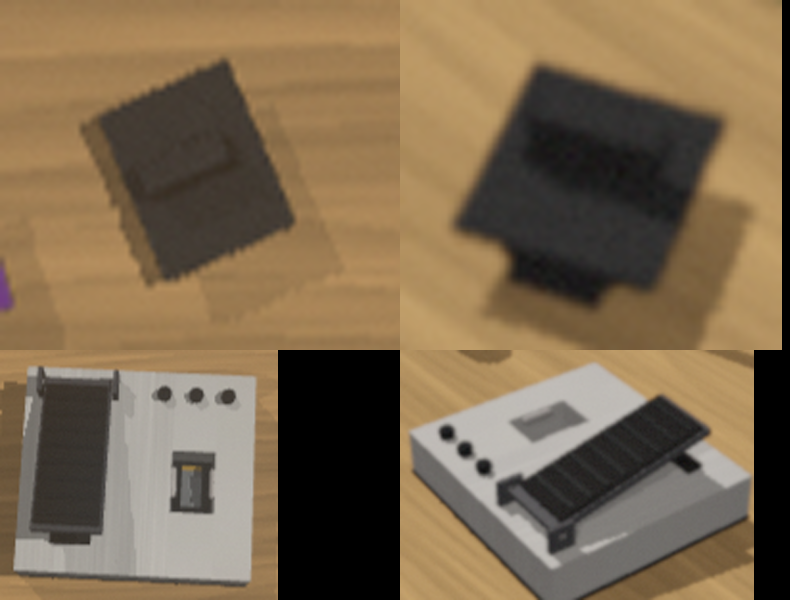

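The crop shows the dark cover standing upright with its rib up. In the top view the rib runs along the short (y) side at about (184,247). Next I'll cross-check the cover and unit in the second view.

```bash
cat >> h.py <<'E'
from scipy.spatial.transform import Rotation as Ro
def goal(x,y,z,yaw):
    s=r.sense(); R=Ro.from_euler("xyz",s["tcp_rot"]); G=Ro.from_euler("xyz",[np.pi,0,yaw])
    t=R.inv().apply(np.array([x,y,z])-s["eef_pos"])/200; w=(R.inv()*G).as_rotvec()/np.pi
    print("row",t.round(4),w.round(4))
def tri(uvt,uvs):
    A=[];b=[]
    for n,uv in(("top",uvt),("scene",uvs)):
        o,d=ray(n,[uv]); d=d[0]/np.linalg.norm(d[0]); M=np.eye(3)-np.outer(d,d); A.append(M); b.append(M@o)
    return np.linalg.lstsq(np.vstack(A),np.hstack(b),rcond=None)[0]
E
python3 - <<'E'
from h import *
s=cv2.imread("pics/scene0.png")[:,:,::-1]
print("cams",ray("top",[[0,0]])[0].round(),ray("scene",[[0,0]])[0].round())
P=plane("scene",[[412,305.2],[440.6,313.9],[430,340.6],[398.6,330.8]],28); print("plate scene",P.round(1),P.mean(0).round(1))
d=((s.max(2)<75)*255).astype(np.uint8)
for c in blobs(d,218,235,256,270,8):
    m=cv2.minEnclosingCircle(c); M=cv2.moments(c); print("knob",m,plane("scene",[(M['m10']/M['m00'],M['m01']/M['m00'])],66)[0].round(1))
# expected deck corners / well / toe from knob fit
O=np.array([571.6,52.,0]);R=Ro.from_euler("z",-.08)
L=np.array([[130,-145,60],[130,20,60],[-130,-145,60],[-130,145,60],[130,145,60],[29,-43,60],[29,-97,60],[-49,-97,60],[-49,-43,60],[-64,78,124]])
W=R.apply(L)+O
print(np.c_[L,proj("top",W),proj("scene",W)].round(1))
t=cv2.imread("pics/top0.png"); 
for n,im,z,(x0,y0,x1,y1) in(("top",t,3,(240,140,395,280)),("scene",cv2.imread("pics/scene0.png"),3,(200,200,385,330))):
    k=cv2.resize(im[y0:y1,x0:x1],None,fx=4,fy=4,interpolation=2)
    for p in proj(n,W): cv2.circle(k,tuple(int(v) for v in ((p-[x0,y0])*4+1.5)),3,(0,0,255),-1)
    cv2.imwrite(f"pics/ov_{n}.png",k)
E
```

```text
cams [ 333.   55. 1090.] [1233.  862.  804.]
plate scene [[467.7 331.7  28. ]
 [443.  390.1  28. ]
 [523.  426.3  28. ]
 [549.4 365.9  28. ]] [495.8 378.5  28. ]
knob ((244.5, 261.0), 3.3542017936706543) [675.8  15.1  66. ]
knob ((227.2142791748047, 244.35714721679688), 3.2341694831848145) [669.3 -63.5  66. ]
knob ((235.89999389648438, 252.5), 3.2650692462921143) [672.5 -24.5  66. ]
[[ 130.  -145.    60.   377.9  159.4  210.9  242.4]
 [ 130.    20.    60.   310.   156.2  247.1  277.6]
 [-130.  -145.    60.   374.8  266.1  300.3  209.7]
 [-130.   145.    60.   250.9  259.9  375.5  264.1]
 [ 130.   145.    60.   258.8  153.8  279.4  308.7]
 [  29.   -43.    60.   334.1  197.8  270.3  248.5]
 [  29.   -97.    60.   356.6  198.9  257.9  237.9]
 [ -49.   -97.    60.   355.5  230.9  284.9  227.7]
 [ -49.   -43.    60.   332.7  229.8  297.7  237.7]
 [ -64.    78.   124.   278.9  228.6  335.1  236.3]]
```

View pics/ov_top.png

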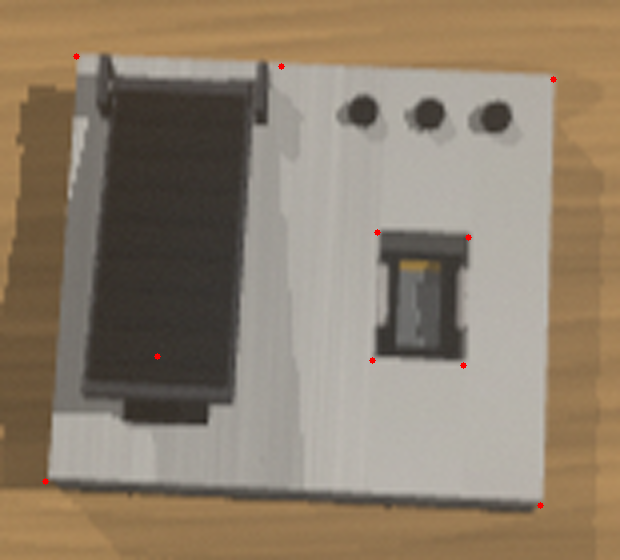

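View pics/ov_scene.png

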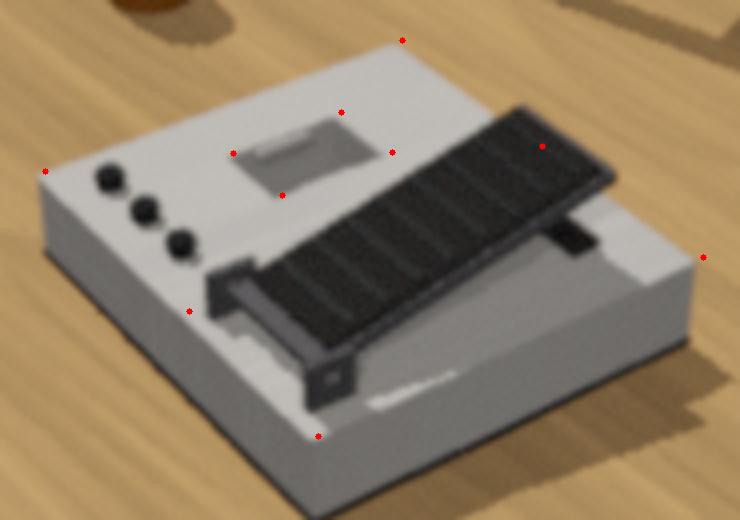

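Overlay check:
- **Top view:** real well corners are (380,231)–(464,358) in crop pixels, about 1 px from my dots.
- **Scene view:** it asks for the same shift, roughly +3.5 mm x and −1 mm y.

Adopted poses:

| Thing | Position (mm) | Yaw (rad) |
|---|---|---|
| Unit | (575, 51) | −0.078 |
| Well | (559, −18) | as the unit |
| Toe | (517, 134, 124) | – |
| Cover | (493, 376.5) | 0.40 |

I'll go to the treadle with the fingers shut.

```bash
python3 -m inch '[[[0.87,-1,0,0,0,0],[0.87,-1,0,0,0,0],[0.87,-1,0,0,0,0],[0.87,-1,0,0,0,0],[0.87,-1,0,0,0,0],[0.87,-1,0,0,0,0],[0.87,-1,0,0,0,0],[0.87,-1,0,0,0,0]]]' -1 40
python3 -m inch '[[[0.87,-1,0,0,0,0],[0.87,-1,0,0,0,0],[0.87,-1,0,0,0,0],[0.87,-1,0,0,0,0],[0.87,-1,0,0,0,0],[0.87,-1,0,0,0,0],[0.87,-1,0,0,0,0],[0.87,-1,0,0,0,0]]]'
python3 -c "
from h import *
goal(517,134,180,1.5)"
```

```text
clock: 0.77
eef_pos: [285.6, -356.9, 231.1]
tcp_rot: [-3.14, -0.0, 0.284]
contact_force: [-0.6, -0.2, 0.0]
opening: -0.001
grasp_force: 0.0
clock: 1.43
eef_pos: [398.2, -117.9, 231.3]
tcp_rot: [-3.141, -0.001, 0.284]
contact_force: [-0.1, -0.1, -0.4]
opening: -0.001
grasp_force: 0.0
row [ 0.9231 -1.0425  0.2575] [ 1.00e-04 -2.00e-04 -3.87e-01]
```

```bash
python3 -m inch '[[[0.9,-1,0.1,0,0,-0.387],[0.9,-1,0.1,0,0,-0.387],[0.9,-1,0.1,0,0,-0.387],[0.9,-1,0.1,0,0,-0.387],[0.9,-1,0.1,0,0,-0.387],[0.9,-1,0.1,0,0,-0.387],[0.9,-1,0.1,0,0,-0.387],[0.9,-1,0.1,0,0,-0.387]]]'
python3 -m inch '[[[0,0,0,0,0,-0.08],[0,0,0,0,0,-0.08],[0,0,0,0,0,-0.08],[0,0,0,0,0,-0.08]]]'
python3 - <<'E'
from h import *
goal(517,134,135,1.5)
t=r.grab_frame("top");s=r.grab_frame("scene")
o=np.zeros((480,790,3),np.uint8)
o[:,:390]=cv2.resize(t[140:280,235:349],(390,480));o[:,395:]=cv2.resize(s[190:320,260:367],(395,480))
cv2.imwrite("pics/toe.png",o[:,:,::-1])
E
```

```text
clock: 2.1
eef_pos: [516.7, 124.2, 210.6]
tcp_rot: [3.141, -0.001, 1.289]
contact_force: [-0.6, -0.3, -0.2]
opening: -0.003
grasp_force: 0.0
clock: 2.43
eef_pos: [514.8, 121.0, 211.0]
tcp_rot: [-3.141, 0.0, 1.527]
contact_force: [-1.0, -1.0, -1.1]
opening: 0.002
grasp_force: 0.0
row [0.0657 0.0085 0.3801] [-0.0001  0.0001  0.0087]
```

View pics/toe.png

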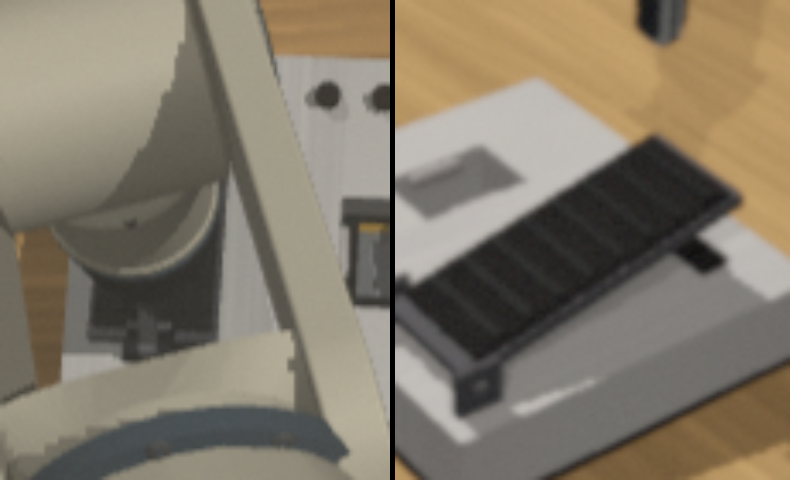

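The scene half shows the shut fingertips at crop (660,40), above the toe at about (680,170). The arm hides the top view. I'll go down to just above the tread, then push.

```bash
python3 -m inch '[[[0.065,0.01,0.19,0,0,0],[0.065,0.01,0.37,0,0,0],[0.065,0.01,0.37,0,0,0],[0.065,0.01,0.37,0,0,0]]]'
python3 -m inch '[[[0,0,0.06,0,0,0],[0,0,0.09,0,0,0],[0,0,0.12,0,0,0],[0,0,0.15,0,0,0],[0,0,0.18,0,0,0],[0,0,0.2,0,0,0],[0,0,0.2,0,0,0]]]'
```

```text
clock: 2.87
eef_pos: [515.5, 134.5, 136.3]
tcp_rot: [-3.137, 0.001, 1.53]
contact_force: [0.3, -0.7, 0.3]
opening: 0.003
grasp_force: 0.0
clock: 3.45
eef_pos: [516.5, 135.3, 96.9]
tcp_rot: [-3.141, -0.0, 1.532]
contact_force: [-3.3, 0.5, 6.2]
opening: 0.0
grasp_force: 2.6
```

```bash
python3 -m inch '[[[0,0,0.015,0,0,0],[0,0,0.03,0,0,0],[0,0,0.035,0,0,0],[0,0,0.035,0,0,0]]]'
python3 -m inch '[[[0,0,0.01,0,0,0],[0,0,0.01,0,0,0],[0,0,0.01,0,0,0]]]'
```

```text
clock: 3.78
eef_pos: [516.5, 135.3, 90.3]
tcp_rot: [-3.141, -0.0, 1.532]
contact_force: [-3.5, 0.6, 6.4]
opening: 0.002
grasp_force: 2.9
clock: 4.03
eef_pos: [516.6, 135.3, 89.4]
tcp_rot: [-3.141, -0.0, 1.532]
contact_force: [-6.9, 0.4, 16.5]
opening: 0.002
grasp_force: 8.2
```

The force jumped from 6 to 16 N at z = 89, so the treadle is on its stop. I'll lift off, check that it springs back, and go to the cover.

```bash
python3 -m inch '[[[0,0,0,0,0,0],[0,0,-0.08,0,0,0],[0,0,-0.16,0,0,0],[0,0,-0.24,0,0,0],[0,0,-0.4,0,0,0],[0,0,-0.56,0,0,0],[0,0,-0.56,0,0,0]]]'
python3 - <<'E'
from h import *
goal(493,376.5,150,1.97)
crop(r.grab_frame("scene"),"pics/up.png",200,200,385,330,4)
E
```

```text
clock: 4.62
eef_pos: [520.3, 136.0, 206.1]
tcp_rot: [3.133, -0.002, 1.532]
contact_force: [1.8, -0.1, 0.4]
opening: -0.006
grasp_force: 0.0
row [ 1.1958 -0.1852  0.2816] [ 2.900e-03 -1.000e-04 -1.394e-01]
```

View pics/up.png

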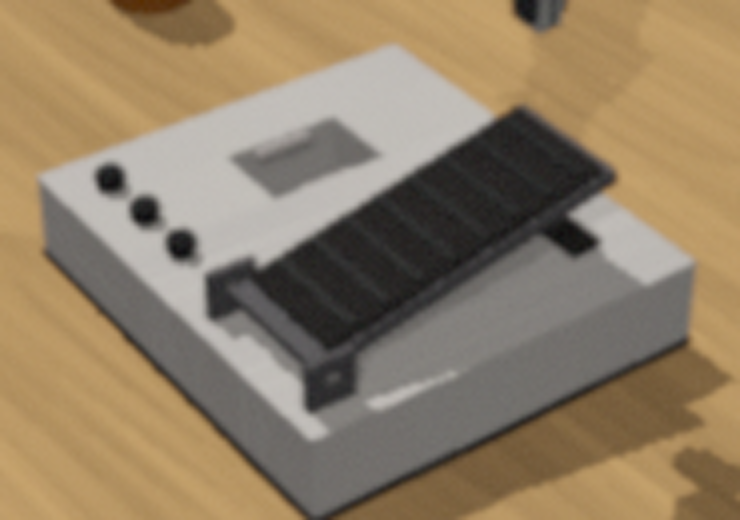

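The treadle is back up with its toe edge at crop (520,107)–(615,178), the same as before. Now over the cover with the gripper open.

```bash
python3 -m inch '[[[1,-0.16,0,0,0,-0.139],[1,-0.16,0,0,0,-0.139],[1,-0.16,0,0,0,-0.139],[1,-0.16,0,0,0,-0.139],[1,-0.16,0,0,0,-0.139],[1,-0.16,0,0,0,-0.139],[1,-0.16,0,0,0,-0.139],[1,-0.16,0,0,0,-0.139]]]' 1
python3 - <<'E'
from h import *
goal(493,376.5,120,1.97)
E
```

```text
clock: 5.33
eef_pos: [492.0, 335.7, 199.0]
tcp_rot: [-3.14, 0.001, 1.97]
contact_force: [-0.7, 0.6, 0.4]
opening: 0.997
grasp_force: 0.0
row [0.1861 0.0846 0.3949] [-0.0006  0.0003 -0.0002]
```

```bash
python3 -m inch '[[[0.186,0.085,0.05,0,0,0],[0.186,0.085,0.2,0,0,0],[0.186,0.085,0.39,0,0,0],[0.186,0.085,0.39,0,0,0],[0.186,0.085,0.39,0,0,0]]]' 1
python3 - <<'E'
from h import *
goal(493,376.5,32,1.97)
s=r.grab_frame("scene");crop(s,"pics/pre.png",370,250,480,350,5.5)
E
```

```text
clock: 5.75
eef_pos: [492.7, 374.8, 120.6]
tcp_rot: [-3.136, 0.002, 1.967]
contact_force: [-0.4, -0.1, 1.0]
opening: 1.0
grasp_force: 0.0
row [0.008  0.0071 0.4428] [-0.0016  0.0005 -0.0008]
```

View pics/pre.png

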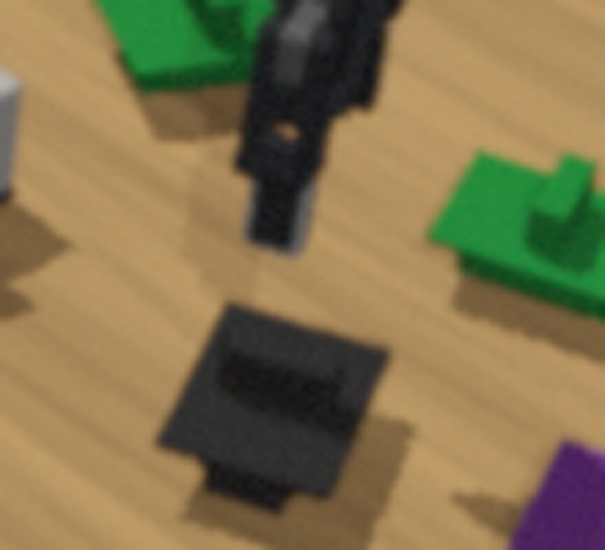

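The crop shows the open fingers' tips at (277,245), above the rib at about (285,375), and nothing in the way. I'll go down and close.

```bash
python3 -m inch '[[[0.008,0.007,0.15,0,0,0],[0.008,0.007,0.3,0,0,0],[0.008,0.007,0.4,0,0,0],[0.008,0.007,0.445,0,0,0],[0.008,0.007,0.445,0,0,0]]]' 1
python3 -m inch '[[[0,0,0,0,0,0],[0,0,0,0,0,0],[0,0,0,0,0,0],[0,0,0,0,0,0],[0,0,0,0,0,0],[0,0,0,0,0,0],[0,0,0,0,0,0],[0,0,0,0,0,0]]]' -1 25
```

```text
clock: 6.22
eef_pos: [494.6, 378.6, 33.3]
tcp_rot: [-3.141, 0.0, 1.968]
contact_force: [0.0, 0.4, 0.4]
opening: 0.999
grasp_force: 0.0
clock: 6.88
eef_pos: [494.8, 379.5, 34.1]
tcp_rot: [3.141, -0.0, 1.969]
contact_force: [-1.4, -0.8, 7.0]
opening: 0.183
grasp_force: 26.1
```

```bash
python3 -m inch '[[[0,0,0,0,0,0],[0,0,0,0,0,0],[0,0,-0.05,0,0,0],[0,0,-0.2,0,0,0],[0,0,-0.4,0,0,0],[0,0,-0.6,0,0,0],[0,0,-0.8,0,0,0],[0,0,-0.8,0,0,0]]]' -1 80
python3 - <<'E'
from h import *
goal(559.4,-17.8,180,1.493)
E
```

```text
clock: 7.55
eef_pos: [497.8, 381.8, 202.4]
tcp_rot: [3.13, -0.003, 1.969]
contact_force: [1.7, 1.3, 0.7]
opening: 0.161
grasp_force: 78.3
row [-1.9614 -0.4919  0.1001] [ 0.0035 -0.0019  0.1515]
```

```bash
python3 -m inch '[[[-1,-0.25,0,0,0,0],[-1,-0.25,0,0,0,0],[-1,-0.25,0,0,0,0],[-1,-0.25,0,0,0,0],[-1,-0.25,0,0,0,0],[-1,-0.25,0,0,0,0],[-1,-0.25,0,0,0,0]]]'
python3 -m inch '[[[-0.96,-0.25,0,0,0,0.151],[-0.96,-0.25,0,0,0,0.151],[-0.96,-0.25,0,0,0,0.151],[-0.96,-0.25,0,0,0,0.151],[-0.96,-0.25,0,0,0,0.151],[-0.96,-0.25,0,0,0,0.151],[-0.96,-0.25,0,0,0,0.151],[-0.96,-0.25,0,0,0,0.151]]]'
python3 - <<'E'
from h import *
goal(559.4,-17.8,125,1.493)
E
```

```text
clock: 8.13
eef_pos: [526.0, 173.5, 193.7]
tcp_rot: [3.141, -0.0, 1.965]
contact_force: [-0.6, 0.3, -0.0]
opening: 0.162
grasp_force: 78.3
clock: 8.8
eef_pos: [554.2, -19.7, 193.2]
tcp_rot: [-3.141, -0.001, 1.495]
contact_force: [-0.1, -0.0, -0.2]
opening: 0.165
grasp_force: 78.3
row [0.0113 0.0253 0.3412] [-0.0001 -0.0002  0.0006]
```

```bash
python3 -m inch '[[[0.011,0.025,0.15,0,0,0],[0.011,0.025,0.3,0,0,0],[0.011,0.025,0.39,0,0,0],[0.011,0.025,0.39,0,0,0],[0.011,0.025,0.39,0,0,0]]]'
python3 - <<'E'
from h import *
s=r.sense();print(s["eef_pos"],s["tcp_rot"])
f=r.grab_frame("scene");cv2.imwrite("pics/ab_raw.png",f[:,:,::-1])
x0,y0=210,160;k=cv2.resize(f[y0:300,x0:370,::-1],None,fx=4.5,fy=4.5,interpolation=2)
z=s["eef_pos"][2]-6; R=Ro.from_euler("z",s["tcp_rot"][2]-np.pi/2); b=s["eef_pos"]*[1,1,0]
C=R.apply([[45,34,0],[45,-34,0],[-45,-34,0],[-45,34,0]])+b
for P,c in((C+[0,0,z],(0,0,255)),(Ro.from_euler("z",-.078).apply([[29,-43,60],[29,-97,60],[-49,-97,60],[-49,-43,60]])+[575,51.2,0],(255,0,0))):
    for p in proj("scene",P): cv2.circle(k,tuple(int(v) for v in ((p-[x0,y0])*4.5+1.7)),3,c,-1)
cv2.imwrite("pics/ab.png",k)
E
```

```text
clock: 9.22
eef_pos: [558.7, -17.4, 114.8]
tcp_rot: [-3.139, -0.0, 1.497]
contact_force: [0.5, 0.0, 0.3]
opening: 0.164
grasp_force: 78.3
[558.69075514 -17.41250912 114.81201213] [-3.13937829e+00 -1.82359821e-04  1.49659353e+00]
```

View pics/ab.png

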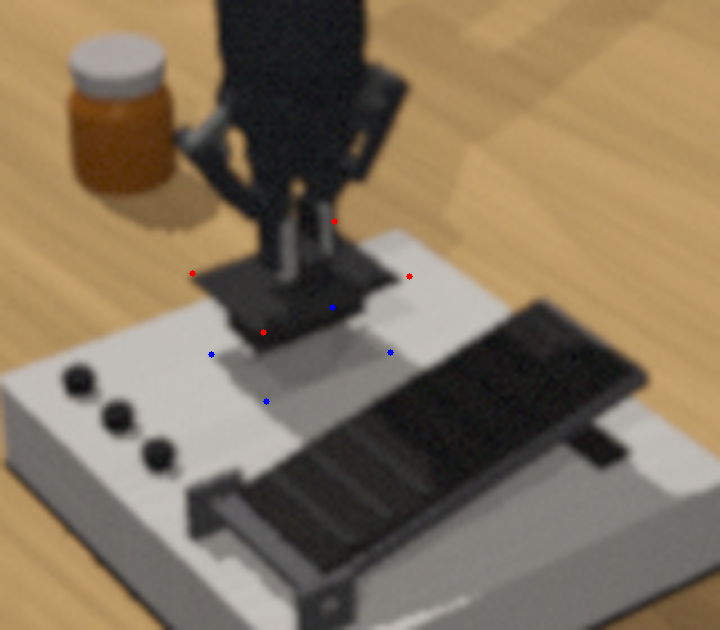

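The plate's corners are at crop (192,280), (402,279) and (258,328), within about 1 px of the predicted ones, and the well outline matches. The cover sits some 2 mm to −y in the hand, so I'll shift +2 mm in y and go down.

```bash
python3 -m inch '[[[0.01,0,0,0,0,0],[0.01,0,0.05,0,0,0],[0.01,0,0.1,0,0,0],[0.01,0,0.125,0,0,0],[0.01,0,0.125,0,0,0]]]'
python3 -m inch '[[[0,0,0.015,0,0,0],[0,0,0.03,0,0,0],[0,0,0.04,0,0,0],[0,0,0.04,0,0,0]]]'
```

```text
clock: 9.68
eef_pos: [558.4, -17.1, 88.9]
tcp_rot: [-3.139, 0.0, 1.494]
contact_force: [-0.1, 1.1, -0.4]
opening: 0.162
grasp_force: 78.3
clock: 10.02
eef_pos: [560.3, -16.4, 82.7]
tcp_rot: [3.14, -0.001, 1.494]
contact_force: [0.5, 6.3, 2.4]
opening: 0.162
grasp_force: 78.9
```

The −y catch pushes first (+6 N in y), so I'll shift +y a little and press on.

```bash
python3 -m inch '[[[0.01,0,0,0,0,0],[0.01,0,0,0,0,0],[0.01,0,0,0,0,0]]]'
python3 -m inch '[[[0,0,0.01,0,0,0],[0,0,0.02,0,0,0],[0,0,0.02,0,0,0]]]'
```

```text
clock: 10.27
eef_pos: [560.4, -15.3, 82.8]
tcp_rot: [3.14, 0.0, 1.495]
contact_force: [2.5, -0.2, 5.1]
opening: 0.165
grasp_force: 79.1
clock: 10.52
eef_pos: [560.6, -15.3, 78.7]
tcp_rot: [3.14, 0.0, 1.494]
contact_force: [2.0, 0.3, 4.5]
opening: 0.162
grasp_force: 79.0
```

Lateral force is now nulled. I'll keep pressing.

```bash
python3 -m inch '[[[0,0,0.01,0,0,0],[0,0,0.015,0,0,0],[0,0,0.015,0,0,0]]]'
python3 -m inch '[[[0,0,0.01,0,0,0],[0,0,0.015,0,0,0],[0,0,0.015,0,0,0]]]'
```

```text
clock: 10.77
eef_pos: [560.1, -15.2, 75.1]
tcp_rot: [3.141, 0.0, 1.494]
contact_force: [4.3, -0.0, -3.1]
opening: 0.163
grasp_force: 78.1
clock: 11.02
eef_pos: [558.7, -15.1, 71.3]
tcp_rot: [-3.14, 0.0, 1.494]
contact_force: [3.0, 0.3, -7.4]
opening: 0.162
grasp_force: 78.1
```

```bash
python3 -m inch '[[[0,0,0.006,0,0,0],[0,0,0.01,0,0,0],[0,0,0.01,0,0,0]]]'
python3 -m inch '[[[0,0,0.005,0,0,0],[0,0,0.005,0,0,0],[0,0,0.005,0,0,0]]]'
```

```text
clock: 11.27
eef_pos: [559.0, -15.2, 70.3]
tcp_rot: [-3.14, 0.0, 1.494]
contact_force: [0.2, 0.4, -0.1]
opening: 0.162
grasp_force: 79.0
clock: 11.52
eef_pos: [559.3, -15.2, 70.2]
tcp_rot: [-3.141, 0.0, 1.494]
contact_force: [-5.3, -0.1, 12.5]
opening: 0.161
grasp_force: 80.7
```

It is home at TCP z = 70, as predicted, with 12.5 N of push. I'll let it settle, trim, and look.

```bash
python3 -m inch '[[[0,0,0,0,0,0],[0,0,-0.001,0,0,0],[0,0,-0.001,0,0,0],[0,0,-0.001,0,0,0],[0,0,-0.001,0,0,0],[0,0,-0.001,0,0,0],[0,0,-0.001,0,0,0],[0,0,-0.001,0,0,0]]]'
python3 - <<'E'
from h import *
f=r.grab_frame("scene");crop(f,"pics/end.png",130,150,390,345,3)
print(r.sense()["contact_force"])
E
```

```text
clock: 12.18
eef_pos: [559.2, -15.1, 70.2]
tcp_rot: [-3.141, 0.0, 1.494]
contact_force: [-3.8, 0.0, 9.8]
opening: 0.163
grasp_force: 80.2
[-3.23998371  0.24666367  9.44687273]
```

View pics/end.png

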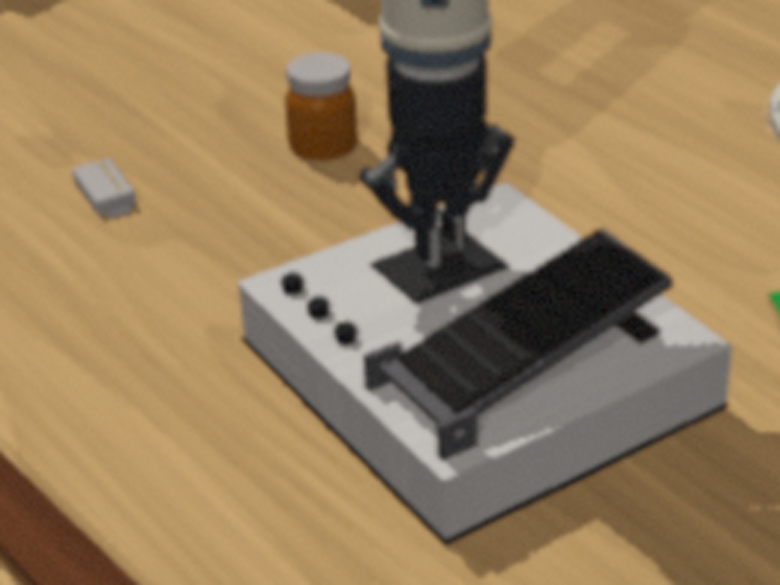

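The plate lies flat on the deck at crop (372,265)–(420,300)–(508,265), the treadle is up, and the jar and pickup are untouched. One small trim of the push, then I'll hand in.

```bash
python3 -m inch '[[[0,0,0.0006,0,0,0],[0,0,0.0006,0,0,0],[0,0,0.0006,0,0,0],[0,0,0.0006,0,0,0]]]'
python3 -c "
from rig import r
print(r.sense()['contact_force']); print(r.sign_off())"
```

```text
clock: 12.57
eef_pos: [559.2, -15.2, 70.2]
tcp_rot: [-3.141, 0.0, 1.494]
contact_force: [-3.8, 0.1, 10.2]
opening: 0.165
grasp_force: 80.6
[-3.82990112  0.06142504 10.2029223 ]
the job is handed in; nothing more can be done
None
```

The job is handed in at 12.6 s: the treadle was pushed to its stop and sprang back up, and the cover snapped home flat over the well, still held down with about 10 N; no other item on the bench was touched.

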